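# Slide the flat board carrier into the test hood

### The arm

A 6-joint arm with a two-finger parallel gripper is mounted at the origin on the work surface. World frame = base frame: x ahead of the robot, y to its left, z up, the work surface at z = 0. Lengths are in m, angles in degrees, forces in N, time in s.
With the tool pointing down it reaches from about 0.4 to 0.825 m from the base axis. Payload 7 kg.
Tool frame: the origin (TCP) lies at the very end of the fingers, on their centre line; the grasp point (between the pads) lies 19 mm behind it; z points along the fingers, y is the direction in which the jaws open and shut (so a half turn about z gives the same grasp; the last joint's range is limited). The gripper opens to 88 mm and grips with 3 to 60 N. Pads are 19 mm wide; open, the fingers measure 130 mm over their backs; the gripper's body (78 mm by 193 mm) begins 47 mm behind the grasp point.
Start: joints at [83.658, 20.546, 0.682, 0, -70.136, -16.507], TCP at [0.262, 0.622, 0.227] pointing down, gripper open.
Joint ranges: [-176.03, 176.03], [-82.01, 121.73], [-58.28, 71.71], [-173.87, 95.51], [-174.79, -0.11], [-173.66, 173.66]. Speed limits (degrees/s): [136.94, 136.94, 172.46, 180, 180, 180].

### API

Orientations are given as [roll, pitch, yaw] about the fixed x, y, z axes, in that order (R = Rz(yaw) Ry(pitch) Rx(roll)).
In Python, from plant import ctrl, snapshot, workorder gives the robot as it stands. The module is installed in compiled form; this text tells all that it offers.
- The arm moves only by the shell command python3 -m creep 'ROWS'. ROWS is JSON, a list of rows, each a list of 5 numbers: the shift along the tool's x, y, z scaled (see below), then the turn about the tool's z scaled (see below), then the finger opening in mm, from 0 to 87.6. A call has exactly 8 rows; each row is the pose to reach, as a shift and turn from the pose commanded when the call began, along the tool's axes at that moment, turning the shorter way round; what a row does not reach only later rows make up. The controller multiplies each number of a shift by 0.1 m and each number of a turn by 180 degrees. A row lasts 1/12 s, in which the tool goes at most 41.7 mm and 7.16 degrees, less where a joint would pass 70% of its speed; a pose out of reach is approached as far as the arm can. A call with a number of a shift or a turn outside -1 to 1 is refused whole. A call with a gripper value outside its range is refused whole. The fingers move at their own pace and stop on an object; the grip force is fixed at half the most. Time passes only in rows, so rows that repeat a pose let the fingers close, or fill a call up. It gives the time, the measured TCP pose, the force and the opening at its end, in the units of the state.
- ctrl.get_obs(): the state, without advancing time (a new reading comes with each control period).
- snapshot(name): name is "scene" or "top"; returns a dict with "img" (400x640x3 uint8, blue, green, red), "camera_matrix" (3x3 intrinsics, pixels), "xyz" and "rotation" of the camera in the world. Camera axes: x right, y up, looking along -z (the intrinsics and any distortion apply to the point x, -y, -z); pixel columns grow to the right and rows downward; lengths in m; the calibration is good to about 2 mm. A picture is of the moment at which its call begins. There is no depth.
- workorder.close_job(): hands the job in, once; it reports no verdict.
The state is a dict: "clock": time; "joint_pos": joint angles; "qvel": joint speeds; "tau": joint torques, N m; "tool_pos": TCP position; "orientation": TCP orientation; "force": force on the tool from outside, world axes, zero at the start; "moment": the same for the moment, N m; "opening": finger opening in m.
Only numpy, scipy, OpenCV 4.12 (cv2) and the standard library are available. Lean on these libraries where they do the work, as an engineer would, in place of code of your own. Each camera call takes 0.05 s, during which the arm holds its last target.

### The job

Two circuit boards on metal carriers stand on the repair bench. Take the carrier with the flat, low board by its grip bar and slide it nose first through the open mouth of the low cream test hood, until its nose is fully home at the hood's back wall, and let it go standing flat on the bench. Leave the carrier with the tall transformer where it stands.

Things in the scene. Friction and masses are not known exactly. Their poses are not given: they have to be found in the camera images.
- flat_carrier: Loose carrier, 0.25-0.5 kg, with the flat board: plate 84 (x) x 200 (y) x 6 mm, green board and low finned heatsink up to 30 mm high. Origin: centre of the plate's underside, on the bench; z up. Nose edge at y = -100 mm, tail at y = +100. Near the tail a black grip bar stands across the plate on two posts. Its length lies roughly along world y, nose towards the hood.
- flat_carrier_grip (a point): Middle of the flat carrier's grip bar, at x = 0, y = +70, z = +68 mm in the carrier's frame, axes as the carrier's. The bar is 50 mm long in x, 12 thick in y and reaches from 50 to 85 mm above the bench. Grip it from above across its 12 mm thickness (closing along y).
- tall_carrier: Second loose carrier beside the flat one, on either side: same plate, grip bar, axes and origin, but its board bears a copper and dark steel transformer 72 mm high (from the bench) and two black capacitors 52 mm high. Too tall for the hood; to be left alone.
- test_hood: Low cream metal hood fixed to the bench, without floor; walls and roof 5 mm thick, 3 mm high flanges 14 mm wide along its sides. Origin: on the bench below the middle of the inside. Inside: 108 wide (x = -54 to +54), 52 high (roof top at 57), 100 mm deep: back wall at y = -50, open mouth at y = +50; +y points out of it. Carrier home: its origin at y = +50, x = 0, axes parallel.
Things that resemble listed ones, but are neither listed nor needed, are in the scene too. Leave any pink, purple or red look-alike of the flat_carrier alone.

How it is judged (in metres and radians):
At the end, for the whole second after the job is handed in: The flat carrier stands flat on the bench, at rest, nose in the hood within 15 mm of the back wall, within 22 mm of the hood's centre line and 15 degrees of its direction; the tall carrier is where it was, within 30 mm (y of flat_carrier in the frame of test_hood between 0.035 and 0.065 m and x of flat_carrier in the frame of test_hood between -0.022 and 0.022 m and angle between the y axis of flat_carrier and the y axis of test_hood, either way round below 0.26 rad and height (world z) of flat_carrier below 0.01 m and angle between flat_carrier's own z axis and vertical below 0.1 rad and linear speed of flat_carrier below 0.02 m/s); the robot touches nothing.
It fails at once if the carrier with the tall transformer is moved more than 30 mm (distance of tall_carrier from where it was at the start of the episode above 0.03 m).
It also fails if it takes over 40 s, if anything falls off the work surface, if the arm or the gripper's body presses on something with over 40 N, if the wrist force passes 120 N, or if a joint passes its speed limit or range.

## Working session

There is one attempt and no reset: what is moved stays moved. The work goes in short steps, Python scripts to look and compute and a shell command to move; the robot and the scene stay as the last step left them, time stands still between calls to the robot, and variables do not carry over. Pictures are saved under pics/ and viewed, and the job is handed in when it is done.

```bash
mkdir -p pics; python3 - <<'E'
from plant import ctrl,snapshot
import cv2,json
o=ctrl.get_obs();print(o)
for n in("scene","top"):
    s=snapshot(n);cv2.imwrite(f"pics/{n}0.png",s["img"]);print(n,s["camera_matrix"],s["xyz"],s["rotation"],[k for k in s])
E
```

```text
{'clock': 0.0, 'joint_pos': array([ 8.36573005e+01,  2.05887812e+01,  6.33090698e-01, -2.01185661e-02,
       -7.01355079e+01, -1.65082012e+01]), 'qvel': array([ 0.12577333, -0.02191341, -0.10564985,  0.02649383,  0.0815458 ,
        0.10545146]), 'tau': array([ 7.34117912e-04, -5.82710373e+01,  2.93064415e+01,  6.99800581e+00,
        6.95346709e-03, -1.59070282e-04]), 'tool_pos': array([0.26194574, 0.62156314, 0.22564746]), 'orientation': array([ 1.79907186e+02, -7.78350345e-03, -2.28577457e+01]), 'force': array([ 0.07230458, -0.71688094, -0.39383368]), 'moment': array([ 0.00429914, -0.03209402,  0.00645436]), 'opening': 0.08759557056718274}
scene [[452.29136706   0.         326.07575362]
 [  0.         452.29136706 193.06620289]
 [  0.           0.           1.        ]] [ 0.8670812  -0.61419184  0.75883727] [52.17896142 -0.18263406 31.84540789] ['img', 'camera_matrix', 'xyz', 'rotation']
top [[497.14886688   0.         319.96804879]
 [  0.         497.14886688 199.00156772]
 [  0.           0.           1.        ]] [0.22327476 0.14714813 1.39792295] [  7.78563199  -0.52144763 -88.57212859] ['img', 'camera_matrix', 'xyz', 'rotation']
```

View pics/scene0.png

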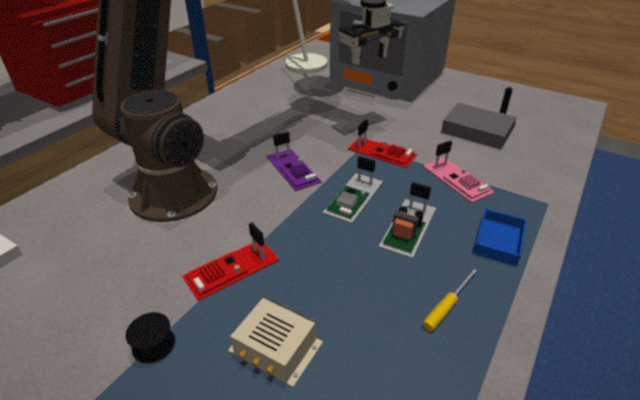

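View pics/top0.png

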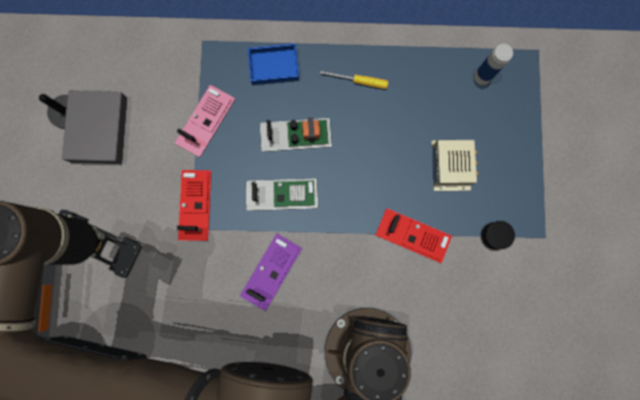

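The top view shows seven carrier-like boards:
- Green flat at about (282,194), with a low grey heatsink.
- Green tall at about (296,134), with a copper transformer and black capacitors.
- Pink (206,120), red (195,205), red (413,235) and purple (270,272), all decoys.

The flat one fits at (282,194). The hood is at (455,165). I'll confirm with a crop next and measure.

```bash
cat > h.py <<'E'
import numpy as np,cv2
from scipy.spatial.transform import Rotation as R
def ray(s,uv,z):
    uv=np.atleast_2d(uv).astype(float);K=s["camera_matrix"]
    d=np.c_[(uv[:,0]-K[0,2])/K[0,0],-(uv[:,1]-K[1,2])/K[1,1],-np.ones(len(uv))]
    w=d@R.from_euler('xyz',s["rotation"],degrees=True).as_matrix().T
    c=np.array(s["xyz"]);return c+w*((z-c[2])/w[:,2])[:,None]
def proj(s,P):
    P=np.atleast_2d(P);K=s["camera_matrix"]
    c=(P-np.array(s["xyz"]))@R.from_euler('xyz',s["rotation"],degrees=True).as_matrix()
    return np.c_[K[0,2]+K[0,0]*c[:,0]/-c[:,2],K[1,2]+K[1,1]*c[:,1]/c[:,2]]
E
python3 - <<'E'
from plant import snapshot
from h import *
s=snapshot("top");im=s["img"]
a=cv2.resize(im[110:250,225:490],None,fx=3,fy=3,interpolation=cv2.INTER_CUBIC)
cv2.imwrite("pics/topcrop.png",a)
t=snapshot("scene");i2=t["img"]
a=np.vstack([cv2.resize(i2[145:265,310:450],(700,600),interpolation=cv2.INTER_CUBIC)]);cv2.imwrite("pics/sccrop.png",a)
a=cv2.resize(i2[290:390,210:340],(780,600),interpolation=cv2.INTER_CUBIC);cv2.imwrite("pics/hoodcrop.png",a)
import pickle;pickle.dump((s,t),open("s.pkl","wb"))
hsv=cv2.cvtColor(im,cv2.COLOR_BGR2HSV)
print(im[194,249],im[194,253],im[210,282],im[165,440],im[165,473],im[205,270],im[187,450])
E
```

```text
[194 198 196] [50 49 50] [136 122 108] [170 199 200] [175 207 211] [187 190 188] [152 179 182]
```

View pics/topcrop.png

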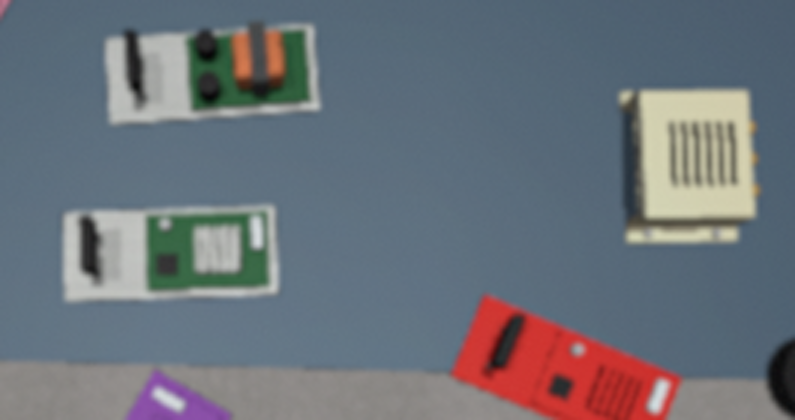

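View pics/sccrop.png

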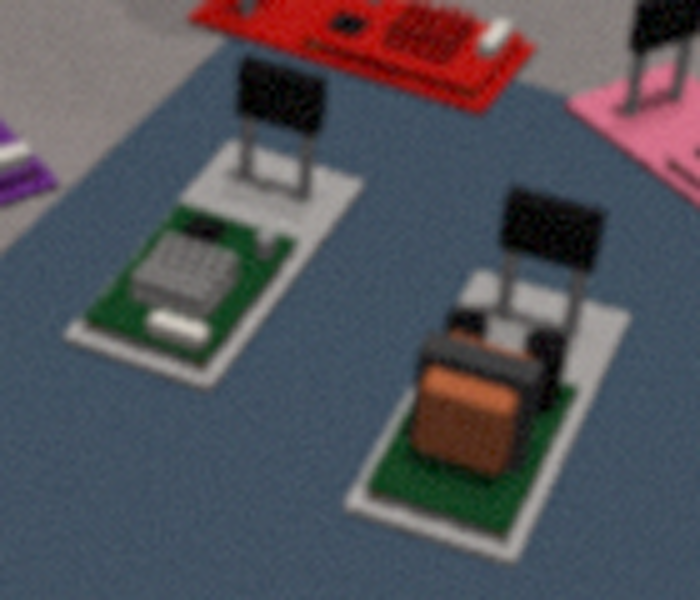

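View pics/hoodcrop.png

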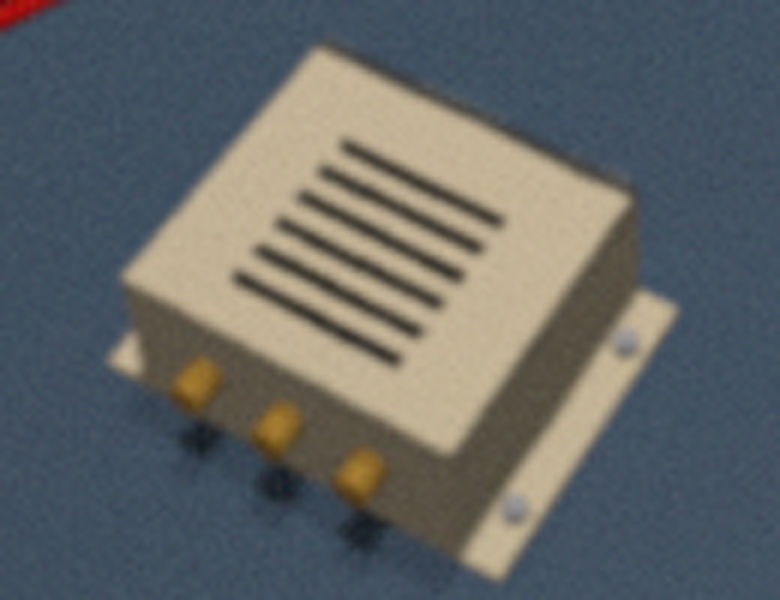

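The crops confirm it. The flat board has a low heatsink, with its plate spanning about (247..317, 180..210) and its bar at about (255,193). The hood mouth faces image-left (+y) and the knobs are at the back. Now measuring.

```bash
python3 - <<'E'
import pickle
from h import *
s,t=pickle.load(open("s.pkl","rb"))
def rect(s,m,z,name,seed):
    n,l=cv2.connectedComponents(m.astype(np.uint8));k=l[seed[1],seed[0]]
    mm=(l==k)&m
    c=max(cv2.findContours(mm.astype(np.uint8),cv2.RETR_EXTERNAL,cv2.CHAIN_APPROX_NONE)[0],key=cv2.contourArea)
    P=ray(s,c[:,0,:],z)[:,:2]
    r=cv2.minAreaRect((P*1000).astype(np.float32));
    print(name,"centre",r[0],"size",r[1],"ang",r[2],"n",len(c))
    print("   box",cv2.boxPoints(r).round(1).tolist()); return c
for nm,s_,seedsF,seedH in(("top",s,(265,205),(440,165)),("scene",t,(372,185),(290,312))):
    im=s_["img"].astype(int);b,g,r=im[...,0],im[...,1],im[...,2]
    blue=(b-r>15)             # mat
    # plate: bright neutral grey; or green
    hsv=cv2.cvtColor(s_["img"],cv2.COLOR_BGR2HSV)
    th=140 if nm=="top" else 110
    plate=((im.min(2)>th)&(im.max(2)-im.min(2)<25))|((g-r>20)&(g-b>10))
    plate=cv2.morphologyEx(plate.astype(np.uint8),cv2.MORPH_CLOSE,np.ones((3,3)))>0
    rect(s_,plate,.006,nm+" flat",seedsF)
    roof=(r-b>18)&(r>(150 if nm=="top" else 140))&(g>120)
    rect(s_,roof,.057,nm+" roof",seedH)
    blk=(im.max(2)<75)
    if nm=="top": rect(s_,blk,.085,"bar",(254,194))
    else: rect(s_,(im.max(2)<60),.068,"bar",(366,163))
E
```

```text
top flat centre (425.53131103515625, 248.59521484375) size (85.63323974609375, 200.980712890625) ang 3.3500845432281494 n 241
   box [[376.8999938964844, 346.3999938964844], [388.70001220703125, 145.8000030517578], [474.1000061035156, 150.8000030517578], [462.3999938964844, 351.3999938964844]]
top roof centre (522.5626831054688, -236.39468383789062) size (117.4287338256836, 103.21501922607422) ang 3.5926437377929688 n 150
   box [[460.70001220703125, -188.60000610351562], [467.20001220703125, -291.6000061035156], [584.4000244140625, -284.20001220703125], [577.9000244140625, -181.1999969482422]]
bar centre (417.36932373046875, 313.75048828125) size (49.33521270751953, 12.40169906616211) ang 6.241275310516357 n 39
   box [[392.20001220703125, 317.20001220703125], [393.5, 304.8999938964844], [442.6000061035156, 310.29998779296875], [441.20001220703125, 322.6000061035156]]
scene flat centre (426.0458068847656, 241.16592407226562) size (85.15274810791016, 200.89735412597656) ang 3.3997373580932617 n 150
   box [[377.6000061035156, 338.8999938964844], [389.5, 138.39999389648438], [474.5, 143.39999389648438], [462.6000061035156, 344.0]]
scene roof centre (523.1015014648438, -240.1282196044922) size (118.1179428100586, 100.36540985107422) ang 2.2967026233673096 n 184
   box [[462.1000061035156, -192.39999389648438], [466.1000061035156, -292.6000061035156], [584.0999755859375, -287.8999938964844], [580.0999755859375, -187.60000610351562]]
bar centre (421.7119140625, 310.0560302734375) size (46.17781448364258, 74.90621948242188) ang 27.059791564941406 n 53
   box [[384.1000061035156, 332.8999938964844], [418.20001220703125, 266.20001220703125], [459.29998779296875, 287.20001220703125], [425.20001220703125, 353.8999938964844]]
```

Both views agree to within 7 mm, and the sizes match: plate 85x201 mm, roof 118x103 mm, bar 49x12 mm.
- Carrier origin is about (0.4257, 0.245), yaw 3.4°.
- The grip is about (0.4215, 0.314).
- Home origin is about (0.520, -0.1855).

Moving over the grip bar, with the turn first.

```bash
cat > d.py <<'E'
import sys
from h import *
from plant import ctrl
o=ctrl.get_obs();M=R.from_euler('xyz',o["orientation"],degrees=True).as_matrix()
t=np.array([float(v) for v in sys.argv[1:4]])
print("t",round(o["clock"],2),"pos",o["tool_pos"].round(4),"ori",o["orientation"].round(2),"F",o["force"].round(1),"open",round(o["opening"],4))
print("rows shift",((t-o["tool_pos"])@M/0.1).round(3))
if len(sys.argv)>4: print("turn",((o["orientation"][2]-float(sys.argv[4]))/180).round(4))
E
python3 -m creep '[[0.05,0.04,0,-0.01,87.6],[0.18,0.15,0,-0.03,87.6],[0.34,0.28,0,-0.055,87.6],[0.5,0.42,0,-0.08,87.6],[0.66,0.55,0,-0.105,87.6],[0.82,0.68,0,-0.125,87.6],[0.95,0.79,0,-0.14,87.6],[1,0.83,0,-0.146,87.6]]'
python3 d.py 0.4215 0.3135 0.14 3.4
```

```text
clock: 0.87
tool_pos: [0.3227, 0.5047, 0.2267]
orientation: [180.0, 0.0, 3.5]
force: [-0.5, 0.8, 0.5]
opening: 0.0878
t 0.87 pos [0.3227 0.5047 0.2267] ori [1.7998e+02 1.0000e-02 3.5300e+00] F [-0.5  0.8  0.5] open 0.0878
rows shift [0.868 1.968 0.867]
turn 0.0007
```

```bash

python3 -m creep '[[0.03,0.07,0,0,87.6],[0.1,0.22,0,0,87.6],[0.18,0.4,0,0,87.6],[0.26,0.58,0.05,0,87.6],[0.33,0.74,0.1,0,87.6],[0.4,0.88,0.15,0,87.6],[0.43,0.97,0.18,0,87.6],[0.44,1,0.2,0,87.6]]'
python3 -m creep '[[0.03,0.07,0,0,87.6],[0.1,0.22,0.05,0,87.6],[0.18,0.4,0.13,0,87.6],[0.26,0.58,0.22,0,87.6],[0.33,0.74,0.3,0,87.6],[0.39,0.86,0.36,0,87.6],[0.42,0.94,0.4,0,87.6],[0.43,0.97,0.41,0,87.6]]'
python3 d.py 0.4215 0.3135 0.049 3.4
python3 - <<'E'
from plant import snapshot
from h import *
s=snapshot("scene");cv2.imwrite("pics/a1.png",cv2.resize(s["img"][100:260,270:470],(750,600)))
E
```

```text
clock: 1.53
tool_pos: [0.3725, 0.4076, 0.2061]
orientation: [180.0, 0.0, 3.3]
force: [0.0, -0.1, 0.8]
opening: 0.0877
clock: 2.2
tool_pos: [0.4209, 0.3143, 0.165]
orientation: [180.0, 0.0, 3.4]
force: [0.8, 0.6, -0.3]
opening: 0.0875
t 2.2 pos [0.4209 0.3143 0.165 ] ori [1.7996e+02 3.0000e-02 3.3800e+00] F [ 0.8  0.6 -0.3] open 0.0875
rows shift [0.006 0.008 1.16 ]
turn -0.0001
```

View pics/a1.png

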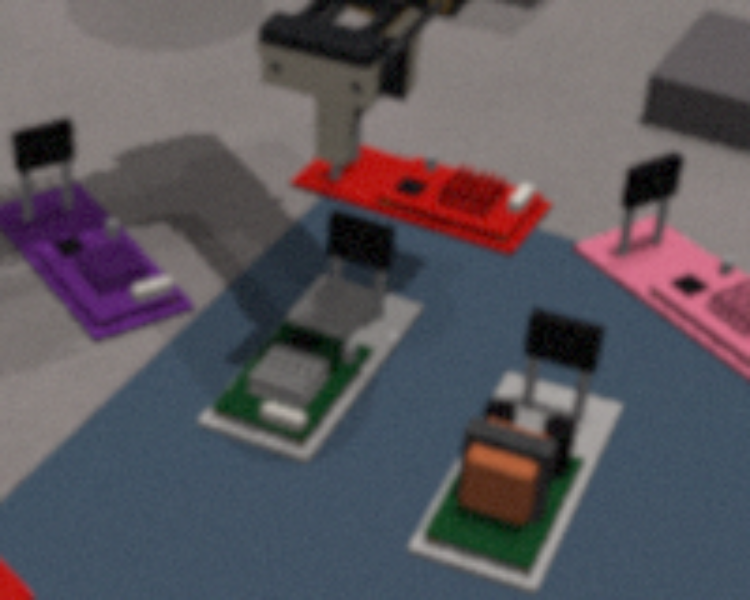

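The view shows the gripper above the flat carrier's bar, whose crop position is (360,240). The near fingertip is at (342,170), and the tall carrier is untouched. Descending in two stages and checking force and fit between them.

```bash

python3 -m creep '[[0,0,0.04,0,87.6],[0,0,0.14,0,87.6],[0,0,0.26,0,87.6],[0,0,0.38,0,87.6],[0,0,0.5,0,87.6],[0,0,0.6,0,87.6],[0,0,0.66,0,87.6],[0,0,0.68,0,87.6]]'
python3 d.py 0.4215 0.3135 0.049 3.4
python3 - <<'E'
from plant import snapshot
from h import *
s=snapshot("scene");cv2.imwrite("pics/a2.png",cv2.resize(s["img"][100:260,270:470],(750,600)))
E
```

```text
clock: 2.92
tool_pos: [0.4201, 0.3151, 0.0962]
orientation: [179.9, 0.1, 3.5]
force: [0.1, -0.1, 0.6]
opening: 0.0876
t 2.92 pos [0.4201 0.3151 0.0962] ori [1.7992e+02 7.0000e-02 3.4600e+00] F [ 0.1 -0.1  0.6] open 0.0876
rows shift [0.013 0.016 0.472]
turn 0.0003
```

View pics/a2.png

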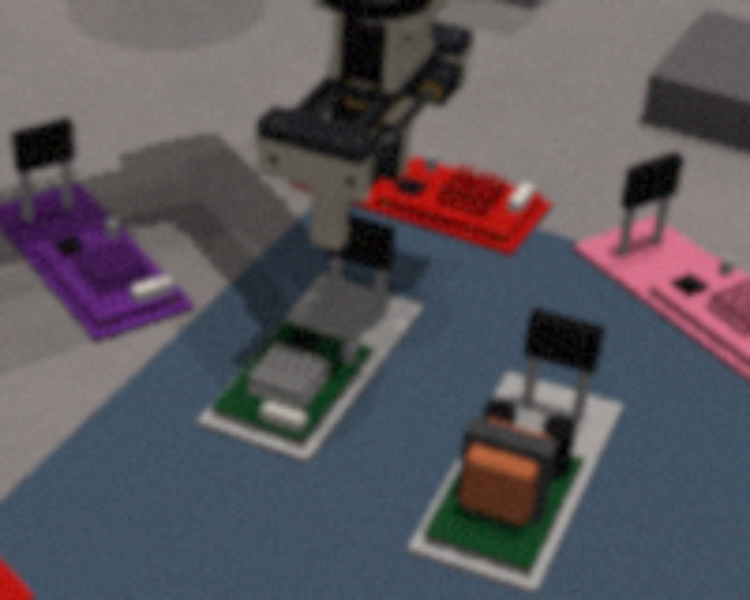

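The near finger at (330,230) is in front of the bar at (362,243), so the bar lies between the fingers. Going down, then closing.

```bash

python3 -m creep '[[0,0,0.04,0,87.6],[0,0,0.12,0,87.6],[0,0,0.2,0,87.6],[0,0,0.29,0,87.6],[0,0,0.37,0,87.6],[0,0,0.43,0,87.6],[0,0,0.46,0,87.6],[0,0,0.47,0,87.6]]'
python3 -m creep '[[0,0,0,0,70],[0,0,0,0,55],[0,0,0,0,45],[0,0,0,0,35],[0,0,0,0,28],[0,0,0,0,22],[0,0,0,0,16],[0,0,0,0,10]]'
python3 -m creep '[[0,0,0,0,5],[0,0,0,0,5],[0,0,0,0,5],[0,0,0,0,5],[0,0,0,0,5],[0,0,0,0,5],[0,0,0,0,5],[0,0,0,0,5]]'
python3 d.py 0.4215 0.3135 0.049 3.4
python3 - <<'E'
from plant import snapshot
from h import *
s=snapshot("scene");cv2.imwrite("pics/a3.png",cv2.resize(s["img"][100:260,270:470],(750,600)))
E
```

```text
clock: 3.63
tool_pos: [0.4204, 0.3149, 0.0497]
orientation: [179.9, 0.0, 3.4]
force: [-0.0, 0.8, 0.7]
opening: 0.0875
clock: 4.3
tool_pos: [0.4207, 0.3152, 0.0506]
orientation: [-180.0, -0.0, 3.4]
force: [0.3, 0.3, -0.9]
opening: 0.0398
clock: 4.97
tool_pos: [0.4207, 0.3154, 0.0506]
orientation: [-180.0, -0.0, 3.4]
force: [-0.2, 0.4, -1.0]
opening: 0.0116
t 4.97 pos [0.4207 0.3154 0.0506] ori [-1.7999e+02 -1.0000e-02  3.4300e+00] F [-0.2  0.4 -1. ] open 0.0116
rows shift [0.007 0.019 0.016]
turn 0.0002
```

View pics/a3.png

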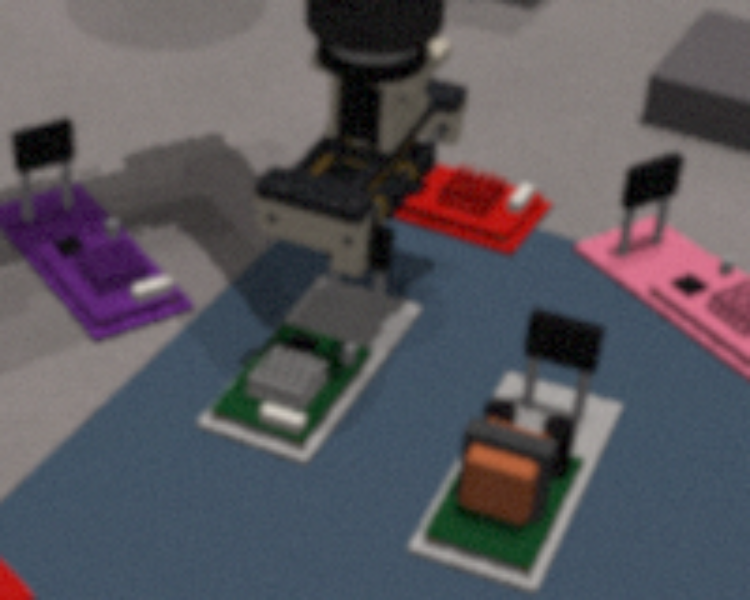

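The bar is held, with an opening of 11.6 mm. Lifting about 5 mm and going to a point in front of the hood mouth.

```bash

python3 -m creep '[[0,0,-0.02,0,5],[0,0,-0.05,0,5],[0.02,0.08,-0.05,0,5],[0.07,0.26,-0.05,0,5],[0.13,0.48,-0.05,0,5],[0.19,0.7,-0.05,0,5],[0.23,0.86,-0.05,0,5],[0.24,0.92,-0.05,0,5]]'
python3 d.py 0.5075 0.045 0.055 3.0
python3 - <<'E'
from plant import snapshot
from h import *
s=snapshot("scene");cv2.imwrite("pics/a4.png",cv2.resize(s["img"][120:320,250:500],(750,600)))
E
```

```text
clock: 5.68
tool_pos: [0.45, 0.2221, 0.0554]
orientation: [180.0, 0.1, 3.3]
force: [-1.5, -0.9, -3.0]
opening: 0.0121
t 5.68 pos [0.45   0.2221 0.0554] ori [1.7995e+02 7.0000e-02 3.3300e+00] F [-1.5 -0.9 -3. ] open 0.0121
rows shift [0.472 1.802 0.005]
turn 0.0018
```

View pics/a4.png

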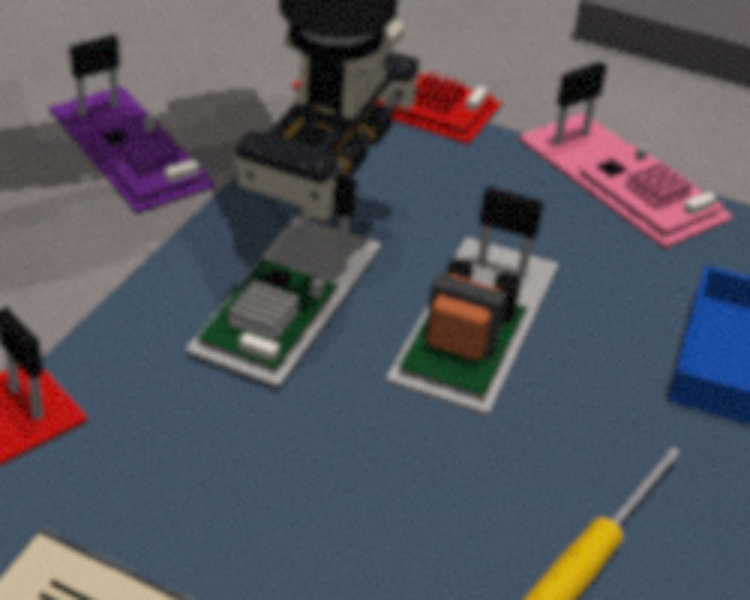

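The carrier moves with the gripper, with its nose at (235,365). It is well clear of the tall one, whose edge is at (390,375). Continuing.

```bash

python3 -m creep '[[0.01,0.05,0,0,5],[0.05,0.18,0,0,5],[0.1,0.36,0,0,5],[0.14,0.54,0,0,5],[0.18,0.7,0,0,5],[0.21,0.82,0,0,5],[0.23,0.89,0,0,5],[0.24,0.9,0,0,5]]'
python3 -m creep '[[0.01,0.05,0,0,5],[0.05,0.18,0,0,5],[0.1,0.36,0,0,5],[0.14,0.54,0,0,5],[0.18,0.7,0,0,5],[0.21,0.82,0,0,5],[0.23,0.89,0,0.002,5],[0.24,0.9,0,0.002,5]]'
python3 d.py 0.515 -0.1155 0.055 3.0
python3 - <<'E'
from plant import snapshot
from h import *
s=snapshot("scene");cv2.imwrite("pics/a5.png",cv2.resize(s["img"][190:390,200:450],(750,600)))
u=snapshot("top");cv2.imwrite("pics/a5t.png",cv2.resize(u["img"][110:250,300:490],(760,560),interpolation=cv2.INTER_CUBIC))
import pickle;pickle.dump((u,s),open("s5.pkl","wb"))
E
```

```text
clock: 6.4
tool_pos: [0.4796, 0.1358, 0.0555]
orientation: [180.0, 0.0, 3.4]
force: [-0.4, -0.2, -2.5]
opening: 0.012
clock: 7.07
tool_pos: [0.509, 0.0475, 0.0555]
orientation: [180.0, 0.0, 3.0]
force: [-0.3, 0.9, -3.5]
opening: 0.0118
t 7.07 pos [0.509  0.0475 0.0555] ori [1.7999e+02 1.0000e-02 3.0000e+00] F [-0.3  0.9 -3.5] open 0.0118
rows shift [-0.025  1.631  0.005]
turn 0.0
```

View pics/a5.png

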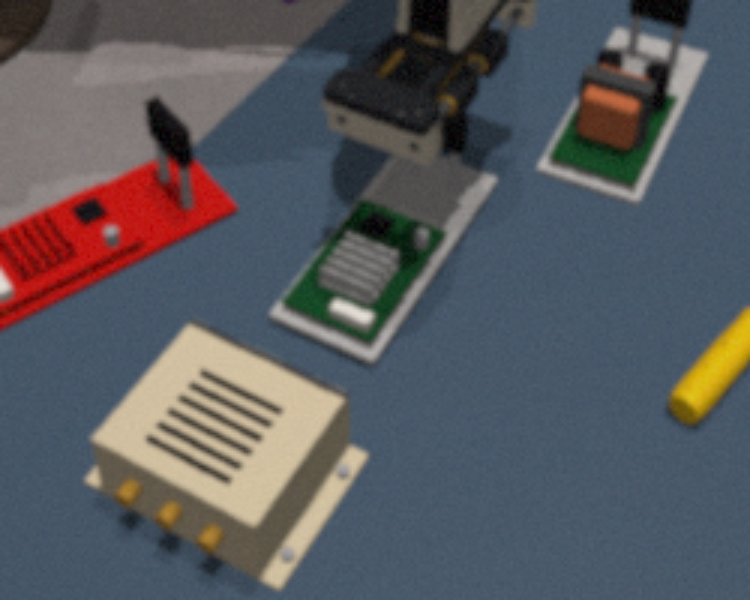

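View pics/a5t.png

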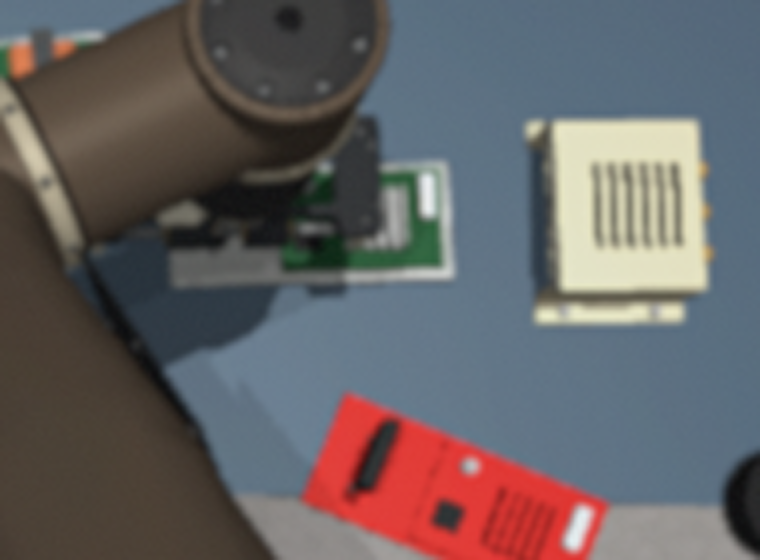

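The top view shows the nose corners at crop (447,160) and (453,277), and roof corners at (553,120), (563,293), (697,120) and (707,290). The nose is in line with the mouth. Checking the offset numerically in both views.

```bash
python3 - <<'E'
import pickle
from h import *
u,s=pickle.load(open("s5.pkl","rb"))
f=lambda a,k,o:np.array(a)/k+o
nt=ray(u,f([(447,160),(453,277)],4,[300,110]),.011); rt=ray(u,f([(553,120),(563,293),(697,120),(707,290)],4,[300,110]),.057)
ns=ray(s,f([(272,316),(373,361)],3,[200,190]),.011); rs=ray(s,f([(190,323),(347,397),(92,442),(257,523)],3,[200,190]),.057)
for n,r in((nt,rt),(ns,rs)):
    print("nose mid",n.mean(0)[:2].round(4),"w",np.linalg.norm(n[0]-n[1]).round(4))
    m=(r[0]+r[1])/2;b=(r[2]+r[3])/2;d=(m-b)/np.linalg.norm(m-b)
    print("mouth mid",m[:2].round(4),"back",b[:2].round(4),"depth",np.linalg.norm(m-b).round(4),"yaw",np.degrees(np.arctan2(-d[0],d[1])).round(2))
    e=n.mean(0)-b; print("nose along from back outside",(e@d).round(4),"lateral x",(e@np.array([d[1],-d[0],0])).round(4))
E
```

```text
nose mid [ 0.519  -0.1217] w 0.0849
mouth mid [ 0.5198 -0.1873] back [ 0.5235 -0.2868] depth 0.0996 yaw 2.14
nose along from back outside 0.1652 lateral x 0.0016
nose mid [ 0.5218 -0.1272] w 0.08
mouth mid [ 0.5225 -0.1893] back [ 0.5269 -0.2894] depth 0.1002 yaw 2.51
nose along from back outside 0.1623 lateral x 0.002
```

The lateral offset is about 2 mm, the yaw error is under 1°, and about 161 mm of travel is left. Sliding in.

```bash

python3 -m creep '[[0,0.04,0,0,5],[-0.01,0.15,0,0,5],[-0.01,0.3,0,0,5],[-0.02,0.45,0,0,5],[-0.02,0.6,0,0,5],[-0.02,0.72,0,0,5],[-0.02,0.8,0,0,5],[-0.02,0.82,0,0,5]]'
python3 -m creep '[[0,0.04,0,0,5],[0,0.12,0,0,5],[0,0.24,0,0,5],[0,0.36,0,0,5],[0,0.47,0,0,5],[0,0.56,0,0,5],[0,0.62,0,0,5],[0,0.64,0,0,5]]'
python3 d.py 0.5150 -0.1155 0.0505 3.0
python3 - <<'E'
from plant import snapshot
from h import *
s=snapshot("scene");cv2.imwrite("pics/a6.png",cv2.resize(s["img"][190:390,200:450],(750,600)))
E
```

```text
clock: 7.83
tool_pos: [0.5111, -0.035, 0.0555]
orientation: [180.0, 0.0, 3.0]
force: [-0.5, -0.6, -2.8]
opening: 0.0117
clock: 8.5
tool_pos: [0.5145, -0.0991, 0.0555]
orientation: [180.0, 0.0, 3.0]
force: [0.2, -0.4, -4.0]
opening: 0.0118
t 8.5 pos [ 0.5145 -0.0991  0.0555] ori [1.80e+02 1.00e-02 2.99e+00] F [ 0.2 -0.4 -4. ] open 0.0118
rows shift [-0.004  0.164  0.05 ]
turn -0.0
```

View pics/a6.png

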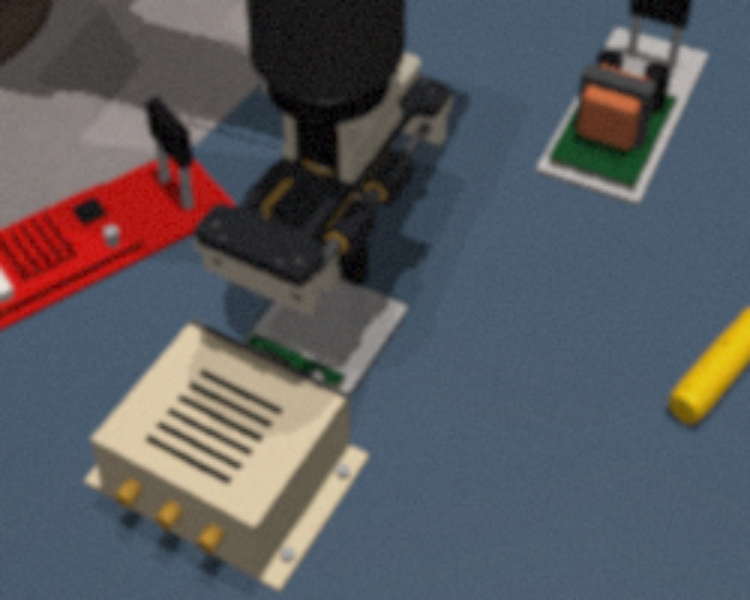

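The nose is in the hood without contact. Lowering to the bench, then advancing slowly until it meets the wall.

```bash

python3 -m creep '[[0,0,0.01,0,5],[0,0,0.025,0,5],[0,0,0.04,0,5],[0,0,0.047,0,5],[0,0.02,0.047,0,5],[0,0.05,0.047,0,5],[0,0.08,0.047,0,5],[0,0.1,0.047,0,5]]'
python3 -m creep '[[0,0.01,0,0,5],[0,0.02,0,0,5],[0,0.03,0,0,5],[0,0.04,0,0,5],[0,0.045,0,0,5],[0,0.05,0,0,5],[0,0.05,0,0,5],[0,0.05,0,0,5]]'
```

```text
clock: 9.22
tool_pos: [0.5152, -0.1082, 0.0508]
orientation: [180.0, 0.0, 3.1]
force: [0.6, 0.0, -3.3]
opening: 0.0117
clock: 9.88
tool_pos: [0.5163, -0.1117, 0.0512]
orientation: [-179.9, -0.1, 3.0]
force: [-0.5, 8.5, 0.3]
opening: 0.0116
```

A force of 8.5 N built up at y = -0.112, against an expected home of -0.1155, so the nose is at the back wall. I'll ease off the load, open enough to release, and look before rising.

```bash

python3 -m creep '[[0,-0.01,0,0,5],[0,-0.02,0,0,5],[0,-0.02,0,0,5],[0,-0.02,0,0,14],[0,-0.02,0,0,20],[0,-0.02,0,0,30],[0,-0.02,0,0,40],[0,-0.02,0,0,40]]'
python3 -m creep '[[0,0,0,0,40],[0,0,-0.02,0,40],[0,0,-0.08,0,40],[0,0,-0.18,0,40],[0,0,-0.32,0,40],[0,0,-0.48,0,40],[0,0,-0.65,0,40],[0,0,-0.8,0,40]]'
python3 -m creep '[[0,-0.05,-0.1,0,40],[0,-0.15,-0.2,0,40],[0,-0.3,-0.35,0,40],[0,-0.45,-0.5,0,40],[0,-0.6,-0.65,0,40],[0,-0.8,-0.8,0,40],[0,-0.95,-0.95,0,40],[0,-1,-1,0,40]]'
python3 - <<'E'
from plant import snapshot
from h import *
s=snapshot("scene");cv2.imwrite("pics/a7.png",cv2.resize(s["img"][190:390,200:450],(750,600)))
u=snapshot("top");cv2.imwrite("pics/a7t.png",cv2.resize(u["img"][110:250,300:490],(760,560),interpolation=cv2.INTER_CUBIC))
import pickle;pickle.dump((u,s),open("s7.pkl","wb"))
E
```

```text
clock: 10.55
tool_pos: [0.5155, -0.1109, 0.051]
orientation: [180.0, -0.0, 3.1]
force: [-0.4, -0.8, -0.7]
opening: 0.0343
clock: 11.22
tool_pos: [0.5157, -0.1109, 0.133]
orientation: [180.0, -0.1, 3.1]
force: [0.7, -0.3, -0.2]
opening: 0.0401
clock: 11.88
tool_pos: [0.5106, -0.0087, 0.2334]
orientation: [-180.0, -0.2, 3.2]
force: [0.1, -0.6, 0.5]
opening: 0.0396
```

View pics/a7.png

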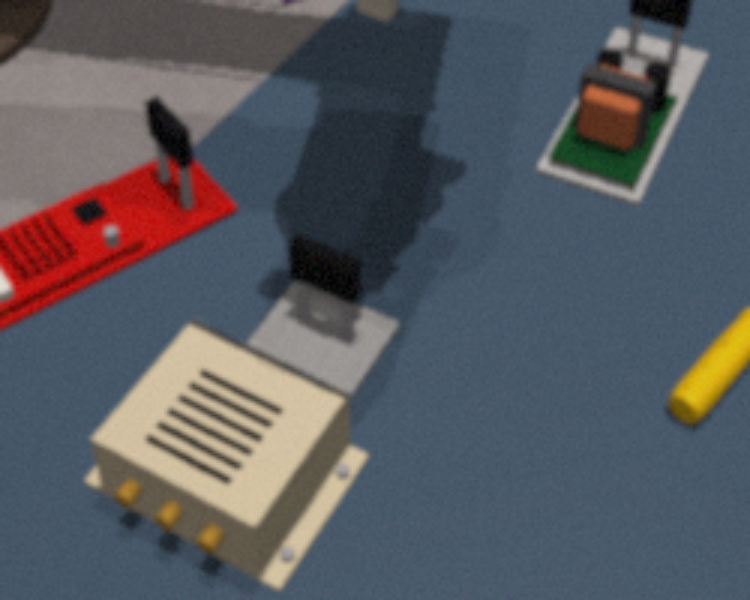

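View pics/a7t.png

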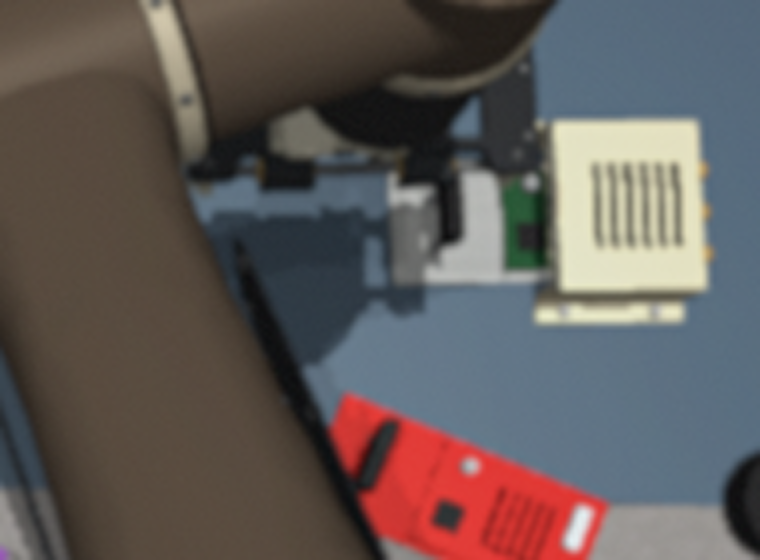

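The bar is free and the carrier stands with its nose inside. In the top crop the tail edge runs from (388,175) to (394,285). Checking the depth from the tail.

```bash
python3 - <<'E'
import pickle
from h import *
u,s=pickle.load(open("s7.pkl","rb"));s0,t0=pickle.load(open("s.pkl","rb"))
f=lambda a,k,o:np.array(a)/k+o
T=ray(u,f([(388,175),(394,285)],4,[300,110]),.006)
rt=ray(u,f([(553,120),(563,293),(697,120),(707,290)],4,[300,110]),.057)
c=ray(s,f([(400,323)],3,[200,190]),.006)[0]
rs=ray(s,f([(190,323),(347,397),(92,442),(257,523)],3,[200,190]),.057)
for nm,p,r in(("top tail mid",T.mean(0),rt),("top tail c1",T[0],rt),("top tail c2",T[1],rt),("scene tail +x corner",c,rs)):
    m=(r[0]+r[1])/2;b=(r[2]+r[3])/2;d=(m-b)/np.linalg.norm(m-b)
    o=(m+b)/2+d*.0025; e=p-o
    print(nm,"hood y",(e@d).round(4),"x",(e@np.array([d[1],-d[0],0])).round(4),"(home tail y=0.150)")
print("tail edge w",np.linalg.norm(T[0]-T[1]).round(4),"tall moved px",cv2.absdiff(s["img"][185:260,375:440],t0["img"][185:260,375:440]).mean().round(2))
E
```

```text
top tail mid hood y 0.1544 x -0.0053 (home tail y=0.150)
top tail c1 hood y 0.1552 x 0.0347 (home tail y=0.150)
top tail c2 hood y 0.1536 x -0.0453 (home tail y=0.150)
scene tail +x corner hood y 0.1512 x 0.0406 (home tail y=0.150)
tail edge w 0.08 tall moved px 7.74
```

```bash
python3 - <<'E'
import pickle
from h import *
from plant import workorder,ctrl
u,s=pickle.load(open("s7.pkl","rb"));s0,t0=pickle.load(open("s.pkl","rb"))
for q in(t0,s):
    i=q["img"].astype(int);m=(i[...,2]-i[...,0]>50)&(i[...,2]-i[...,1]>30)
    m[:200]=0;m[245:]=0;m[:,:385]=0;m[:,430:]=0
    print(np.argwhere(m).mean(0).round(2),m.sum())
o=ctrl.get_obs();print(o["clock"],o["force"].round(1),abs(o["qvel"]).max().round(2))
workorder.close_job()
E
```

```text
[227.71 402.77] 302
[227.51 402.69] 313
11.9833 [-0.4  0.1 -0.1] 1.94
the job is handed in; nothing more can be done
```

I slid the flat carrier nose first into the test hood until it met the back wall, released it standing on the bench, and handed the job in at about 12 s. No verdict was reported.

- **Nose home:** an 8.5 N push built up as it reached the expected depth. I took that as the back wall, then backed off and let go.
- **Position:** measured from the tail edge, the carrier sits at hood y of about 0.051 m (scene view) to 0.054 m (top view). The allowed range is 0.035 to 0.065. It is about 1 to 5 mm off the centre line (22 mm allowed) and within about 1–2° of the hood's direction.
- **View disagreement:** the two cameras differed by 3–7 mm in y throughout, and by up to about 4 mm sideways in the last check, all within the tolerances.
- **Tall carrier:** its transformer is in the same place to within 0.2 pixel. A raw image difference over that area came out at 7.7, which I put down to image noise and a changed arm shadow without checking further.
- **Robot clear:** the gripper was about 15 cm above the bar. The force was near zero.

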